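# Rock a plug-in relay out of its socket

### The arm

A 6-joint arm with a two-finger parallel gripper is mounted at the origin on a cart in front of the work surface, level with it; the furniture and walls round the work are solid. World frame = base frame: x ahead of the robot, y to its left, z up, the work surface at z = 0. Lengths are in m, angles in rad, forces in N, time in s.
With the tool pointing down it reaches from about 0.225 to 0.875 m from the base axis. Payload 3.4 kg.
Tool frame: the origin (TCP) lies on the mounting face of the last link; the fingertips stand 173 mm ahead of it and the grasp point (between the pads) lies 155 mm ahead of it; x points along the fingers, y is the direction in which the jaws open and shut, and the axes are right-handed (so a half turn about x gives the same grasp; the last joint's range is limited). The gripper opens to 85 mm and grips with 20 to 120 N. Pads are 22 mm wide; open, the fingers measure 114 mm over their backs; the gripper's body (76 mm by 85 mm) begins 54 mm behind the grasp point. The pads swing forward as they close: fully open they stand 13 mm farther back than shut.
Start: joints at [1.093, 0.276, 1.505, -0, 1.361, -0.121], TCP at [0.201, 0.539, 0.405] pointing down, gripper open.
Joint ranges: [-2.89, 2.89], [-0.75, 2.08], [0.22, 2.7], [-1.18, 4.32], [0.11, 2.71], [-2.7, 2.7]. Speed limits (rad/s): [2.57, 2.57, 3.14, 3.14, 3.14, 3.14].

### API

Orientations are given as a unit quaternion [w, x, y, z].
In Python, from rig import manip gives the robot as it stands.
- The arm moves only by the tool arm_command, never from a script. Its argument "targets" is a list of rows, each an object with "dp": the shift along the tool's x, y, z in m, a list of three; "turn": the turn, a rotation vector about the tool's x, y, z in degrees, a list of three; "grip": the opening, from -1 (shut) to 1 (fully open). In form: [{"dp": [tx, ty, tz], "turn": [wx, wy, wz], "grip": grip}, ...]. A call has 1 to 8 rows; each row shifts and turns the commanded pose from where the row before left it, along the tool's axes as they then stand; what a row does not reach is not made up. A row lasts 1/10 s, in which the tool goes at most 50 mm and 8.59 degrees, less where a joint would pass 70% of its speed; a pose out of reach is approached as far as the arm can. A call with a gripper value outside its range is refused whole. The fingers move at their own pace and stop on an object; "grip_force" is the grip in N (left out, the last holds). Time passes only in rows, so rows that do not move let the fingers close. It gives the time, the measured TCP pose, the force and the opening at its end, in the units of the state.
- manip.get_state(): the state, without advancing time (a new reading comes with each control period).
- manip.get_image(name): name is "scene" or "top" or "wrist"; returns the picture (384x512x3 uint8, red, green, blue); there is no depth.
- manip.calibration(name): a dict with "fx", "fy", "cx", "cy" (pixels), "k1" (the pictures are not rectified: a ray, as slopes to the right and down, at radius r is drawn at 1 + k1 r^2 times it, then the intrinsics apply), "R" (3x3) and "t" (3): a world point X has camera coordinates R X + t. Camera axes: x right, y down, z forward; pixel columns grow to the right and rows downward; lengths in m; the calibration is good to about 2 mm. A picture is of the moment at which its call begins: read the wrist's pose just before it. calibration takes no time and is no camera call; for the wrist camera it gives the pose at the moment of the call.
- manip.sign_off(): hands the job in, once; it reports no verdict.
The state is a dict: "clock": time; "qpos": joint angles; "qd": joint speeds; "effort": joint torques, N m; "position": TCP position; "ee_rot": TCP orientation; "contact_force": force on the tool from outside, world axes, zero at the start; "moment": the same for the moment, N m; "width": finger opening in m.
Only numpy, scipy, OpenCV 4.12 (cv2) and the standard library are available. Lean on these libraries where they do the work, as an engineer would, in place of code of your own. Each camera call takes 0.05 s, during which the arm holds its last target.

### The job

The plug-in relay standing in the grey socket on the bench has to come out and go into the shallow grey parts tray. Its blades sit tight, so do not pull it straight up: hold the case and rock it gently from side to side, about ten degrees each way, lifting one row of blades and then the other, over to one side and back over to the other, until it has walked free of the contacts. Then put it down in the tray, in any position, without dropping it, and leave the jar, the timer and the wash bottle where they stand.

Things in the scene. Friction and masses are not known exactly. Their poses are not given: they have to be found in the camera images.
- relay_center (a point): Centre (half-way up) of the case of the plug-in relay: upright grey block on a black foot, pale plate on its front, black plate on top; 30 mm (x) by 34 mm (y) by 50 mm tall, 200 g. Grip its free side faces (+y and -y), 34 mm apart. At the start it is fully plugged in, axes parallel to the socket's, this point 25 mm above the socket's top. z: up through the case; y: from right to left blade row.
- relay_left (a point): Point of the relay where its left (+y) blade row leaves the underside of the case: 25 mm below and 12 mm to +y of relay_center. Level with the socket's top when plugged in. A blade row is 14 mm long downward, 18 mm in x, 2.5 mm thick; it is free of the contacts once risen 11 mm and out of the socket at 14 mm.
- relay_right (a point): The same for the right (-y) blade row: 25 mm below and 12 mm to -y of relay_center. With the relay fully home, tilting it by 0.17 rad (10 degrees) about the lower edge of its case on one side (17 mm from the middle, at the socket's top) lifts the far row by about 5 mm. After that it can be turned about the higher row to bring up the lower one.
- socket_top (a point): Centre of the top face of the relay socket: grey block 52 mm (x) by 64 mm (y), terminal screws along both sides, on a metal foot plate 64 by 84 by 4 mm, fixed to the bench; top 28 mm above the bench. z is up; the two blade rows lie side by side along y, in slots at y = +12 and -12 mm.
- socket: The socket with its contacts; origin on the bench under its centre, axes as socket_top. In each slot two brass spring noses, 3 mm below the top, clamp the blade row by friction: about 15 N (give or take 20 %) against sliding up or down, so both rows at once need about 30 N. A blade can tilt between the noses, and they give about 1.5 mm sideways under 10 N.
- relay: The relay; origin midway between the tips of its two blade rows, 39 mm below relay_center, same axes.
- tray: Shallow open parts tray of light grey sheet, fixed, 110 mm (x) by 130 mm (y) by 22 mm high outside, walls 4 mm, floor 4 mm. Origin under its centre on the bench, z up.
- jar: Bystander: screw-lid jar, 50 mm across, 72 mm high; origin at the centre of its underside.
- timer: Bystander: flat bench timer, 72 x 62 x 19 mm; origin at the centre of its underside.
- wash: Bystander: wash bottle with a bent spout, 172 mm high; origin under its middle.
Things that resemble listed ones, but are neither listed nor needed, are in the scene too. There is more than one size of the socket; the job needs the larger.

How it is judged:
On the way, in this order (a step that is already met when the one before it is completed fails the run):
1. one blade row is lifted more than 3 mm while the other is still down (under 2 mm) (((z of relay_left in the frame of socket_top above 0.003 m and z of relay_right in the frame of socket_top below 0.002 m) or (z of relay_right in the frame of socket_top above 0.003 m and z of relay_left in the frame of socket_top below 0.002 m))).
2. the other row is brought up too: both more than 3 mm up, the relay about level (within 4 degrees), not yet out of the contacts (z of each of relay_left, relay_right in the frame of socket_top above 0.003 m and horizontal distance between relay_center and socket_top below 0.03 m and z of any of relay_left, relay_right in the frame of socket_top below 0.011 m and angle between relay_center's own z axis and vertical below 0.07 rad).
3. it is rocked over again, by more than 6 degrees, both rows staying more than 3 mm up and not yet both out of the contacts (z of each of relay_left, relay_right in the frame of socket_top above 0.003 m and horizontal distance between relay_center and socket_top below 0.03 m and z of any of relay_left, relay_right in the frame of socket_top below 0.011 m and angle between relay_center's own z axis and vertical above 0.105 rad).
4. both rows are clear of the socket (z of each of relay_left, relay_right in the frame of socket_top above 0.014 m), for 0.1 s.
At the end, for the whole second after the job is handed in: The relay rests in the tray, standing or lying: its centre is within the tray's inner walls (50 mm in x, 60 mm in y of the tray's centre) and under 50 mm above the bench, and it is at rest (x of relay_center in the frame of tray between -0.05 and 0.05 m and y of relay_center in the frame of tray between -0.06 and 0.06 m and height (world z) of relay_center below 0.05 m and linear speed of relay below 0.02 m/s and angular speed of relay below 0.2 rad/s); the robot touches nothing.
It fails at once if the relay is bent over more than 20 degrees while its blades are in the contacts ((horizontal distance between relay_center and socket_top below 0.03 m and z of any of relay_left, relay_right in the frame of socket_top below 0.011 m) and angle between relay_center's own z axis and vertical above 0.35 rad).
It fails at once if the relay is let go more than 30 mm above the tray (horizontal distance between relay_center and tray below 0.1 m and height (world z) of relay_center above 0.076 m and contact force between the fingers and relay below 0.05 N).
It fails at once if a bystander (jar, timer or wash bottle) is moved more than 30 mm (distance of any of jar, timer, wash from where it was at the start of the episode above 0.03 m).
It also fails if it takes over 61 s, if anything falls off the work surface, if the arm or the gripper's body presses on something with over 40 N, if the wrist force passes 120 N, or if a joint passes its speed limit or range.

## Working session

There is one attempt and no reset: what is moved stays moved. The work goes in short steps, Python scripts to look and compute and a tool call to move; the robot and the scene stay as the last step left them, time stands still between calls to the robot, and variables do not carry over. Pictures are saved under pics/ and viewed, and the job is handed in when it is done.

Besides the shell and the picture viewer there is one more tool, called after "Request:" in YAML: its name, and indented under it one key for each argument. arm_command: Moves the arm, as the interface text tells. Its arguments: {"type":"object","properties":{"targets":{"type":"array"},"grip_force":{"type":"number"}},"required":["targets"]}

```bash
mkdir -p pics; ls; cat > h.py <<'E'
import numpy as np, cv2
from rig import manip
def save(name,fn):
    im=manip.get_image(name); cv2.imwrite('pics/'+fn,cv2.cvtColor(im,cv2.COLOR_RGB2BGR)); return im
E
python3 - <<'E'
from h import *
s=manip.get_state(); print(s)
for n in('scene','top','wrist'):
    print(n,manip.calibration(n)); save(n,f'{n}0.png')
E
```

```text
pics
{'clock': 0.0, 'qpos': array([ 1.09297171e+00,  2.76569930e-01,  1.50615815e+00,  1.92524740e-07,
        1.36071140e+00, -1.21023505e-01]), 'qd': array([-1.32044256e-03, -5.70729498e-05, -1.21488037e-03, -1.17552186e-03,
       -4.47479674e-04, -2.79306910e-04]), 'effort': array([ 1.29186312e-03, -4.16773403e+01, -2.45802963e+01, -1.19481219e-04,
        1.06464507e-02, -2.07529575e-05]), 'position': array([0.20074634, 0.53857356, 0.40384376]), 'ee_rot': array([ 0.69569117,  0.12485624,  0.6960765 , -0.126104  ]), 'contact_force': array([-0.81111767,  0.28423147, -0.84802306]), 'moment': array([-0.00383868,  0.04135138, -0.01157456]), 'width': 0.0851516609474738}
scene {'fx': 406.28292206794225, 'fy': 406.28292206794225, 'cx': 256.210568457341, 'cy': 190.78753246331476, 'k1': -0.06026144696199077, 'R': array([[ 5.00374744e-01, -8.65808575e-01, -7.91571402e-04],
       [-6.66967007e-01, -3.84875415e-01, -6.37985836e-01],
       [ 5.52068951e-01,  3.19759952e-01, -7.70047691e-01]]), 't': array([-0.30491731,  0.35261493,  0.92052974])}
top {'fx': 401.97594464205497, 'fy': 401.97594464205497, 'cx': 257.7838257509062, 'cy': 192.6249418747351, 'k1': -0.08962046434485098, 'R': array([[-0.02235163, -0.9994986 ,  0.02242663],
       [-0.98175499,  0.0177068 , -0.18932408],
       [ 0.18883205, -0.02624916, -0.98165851]]), 't': array([-0.06390881,  0.4915253 ,  1.20686815])}
wrist {'fx': 297.44400047383886, 'fy': 297.44400047383886, 'cx': 255.82906810122626, 'cy': 192.33894170883767, 'k1': -0.07973395393123991, 'R': array([[ 0.34984543,  0.93680427, -0.00243537],
       [ 0.9004679 , -0.33555647,  0.27669372],
       [ 0.25839065, -0.09899301, -0.96095507]]), 't': array([-0.57403106, -0.03593215,  0.37895792])}
```

View pics/scene0.png

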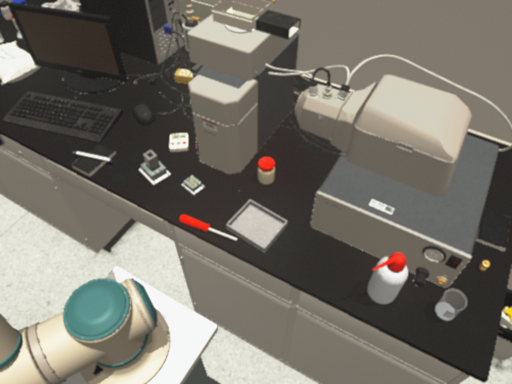

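View pics/top0.png

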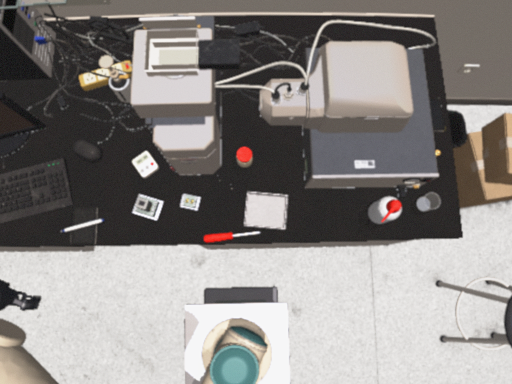

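View pics/wrist0.png

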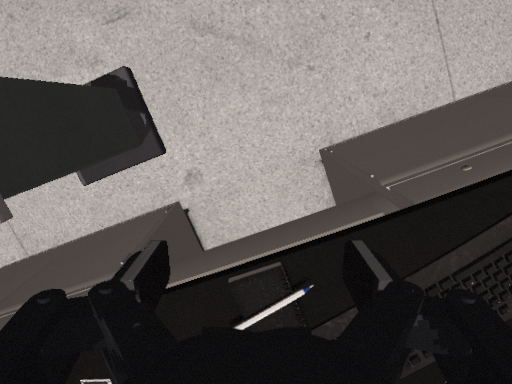

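The relay in its larger socket is at scene (153,168) and top (148,206). The smaller socket at top (190,201) is empty. The tray is at top (266,210), the jar at (244,156), the timer at (145,164) and the wash bottle at (385,209). I'll zoom in next.

```bash
python3 - <<'E'
import cv2
a=cv2.imread('pics/scene0.png')[130:210,115:215]; b=cv2.imread('pics/top0.png')[140:230,120:300]
cv2.imwrite('pics/z1.png',cv2.resize(a,None,fx=7,fy=7,interpolation=cv2.INTER_CUBIC))
cv2.imwrite('pics/z2.png',cv2.resize(b,None,fx=4.4,fy=4.4,interpolation=cv2.INTER_CUBIC))
E
```

```text
(no output)
```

View pics/z1.png

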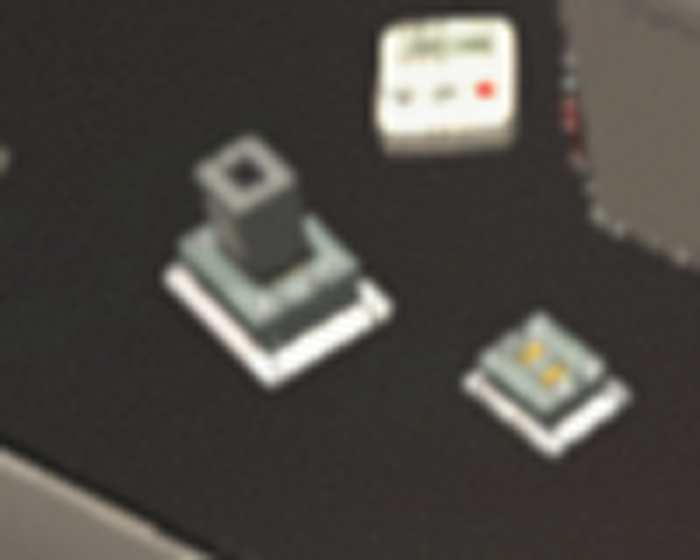

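View pics/z2.png

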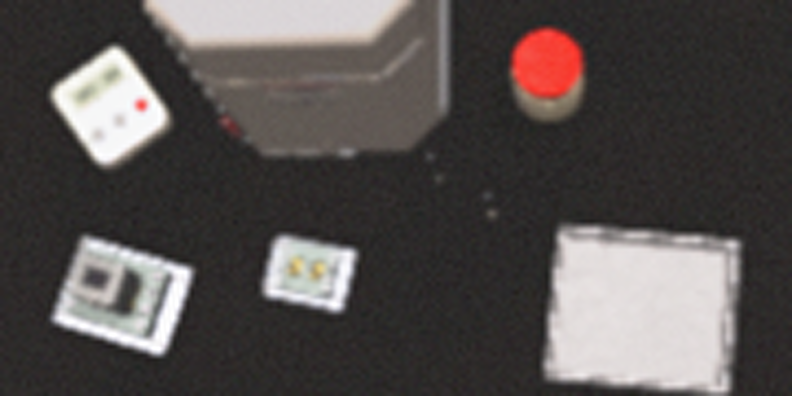

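```bash
cat >> h.py <<'E'
def unproj(c,uv,z):
    uv=np.atleast_2d(np.array(uv,float))
    K=np.array([[c['fx'],0,c['cx']],[0,c['fy'],c['cy']],[0,0,1]])
    n=cv2.undistortPoints(uv[:,None,:],K,np.array([c['k1'],0,0,0,0.]))[:,0]
    d=np.c_[n,np.ones(len(n))]@c['R']   # world dirs
    o=-c['R'].T@c['t']
    return o+d*((z-o[2])/d[:,2])[:,None]
def proj(c,X):
    K=np.array([[c['fx'],0,c['cx']],[0,c['fy'],c['cy']],[0,0,1]])
    return cv2.projectPoints(np.atleast_2d(X).astype(float),cv2.Rodrigues(c['R'])[0],c['t'],K,np.array([c['k1'],0,0,0,0.]))[0][:,0]
E
python3 - <<'E'
from h import *
c=manip.calibration('top'); s=manip.calibration('scene')
def rep(n,p):
    print(n,p[:,:2].round(4).tolist(),'mean',p[:,:2].mean(0).round(4))
    for i in range(len(p)):
        d=p[(i+1)%len(p)]-p[i]; print('   len',np.linalg.norm(d).round(4),'ang',np.degrees(np.arctan2(d[1],d[0])).round(1))
f=lambda L:np.array(L)/4.4+[120,140]
g=lambda L:np.array(L)/7+[115,130]
rep('foot top',unproj(c,f([(85,238),(193,268),(165,355),(52,322)]),.004))
rep('relay top',unproj(c,f([(82,260),(127,268),(115,304),(72,298)]),.078))
rep('tray top',unproj(c,f([(562,226),(740,240),(724,390),(546,380)]),.022))
rep('jar',unproj(c,f([(547,63)]),.072))
rep('timer',unproj(c,f([(116,45),(172,120),(108,168),(52,95)]),.019))
rep('foot sc',unproj(s,g([(165,275),(272,382),(392,308)]),.004))
rep('relay sc',unproj(s,g([(250,135),(298,175),(247,213),(195,175)]),.078))
rep('sock sc',unproj(s,g([(180,243),(265,318),(358,265)]),.028))
rep('wash',unproj(c,[(383,212)],.05))
rep('tower',unproj(c,f([(262,153),(405,150)]),.0))
E
```

```text
foot top [[0.5006, 0.3082], [0.4768, 0.2278], [0.4132, 0.247], [0.4387, 0.3305]] mean [0.4573 0.2784]
   len 0.0838 ang -106.5
   len 0.0665 ang 163.3
   len 0.0873 ang 73.0
   len 0.0658 ang -19.8
relay top [[0.4708, 0.2895], [0.4647, 0.258], [0.4397, 0.2656], [0.4444, 0.2956]] mean [0.4549 0.2772]
   len 0.0321 ang -101.1
   len 0.0261 ang 163.0
   len 0.0303 ang 81.1
   len 0.0271 ang -13.0
tray top [[0.4997, -0.0426], [0.4871, -0.1714], [0.3784, -0.156], [0.3881, -0.0292]] mean [ 0.4384 -0.0998]
   len 0.1294 ang -95.6
   len 0.1097 ang 171.9
   len 0.1272 ang 85.6
   len 0.1124 ang -6.8
jar [[0.6078, -0.0339]] mean [ 0.6078 -0.0339]
   len 0.0 ang 0.0
timer [[0.6432, 0.2861], [0.5849, 0.2427], [0.5496, 0.2889], [0.6057, 0.3325]] mean [0.5958 0.2876]
   len 0.0727 ang -143.3
   len 0.0581 ang 127.4
   len 0.0711 ang 37.8
   len 0.0596 ang -51.1
foot sc [[0.4378, 0.3255], [0.4125, 0.2435], [0.4728, 0.2248]] mean [0.441  0.2646]
   len 0.0858 ang -107.1
   len 0.0631 ang -17.2
   len 0.1066 ang 109.2
relay sc [[0.4747, 0.2881], [0.4661, 0.2548], [0.4378, 0.2593], [0.4442, 0.293]] mean [0.4557 0.2738]
   len 0.0345 ang -104.5
   len 0.0286 ang 171.0
   len 0.0344 ang 79.3
   len 0.0309 ang -9.1
sock sc [[0.4414, 0.3131], [0.4256, 0.252], [0.4702, 0.2365]] mean [0.4457 0.2672]
   len 0.0631 ang -104.6
   len 0.0472 ang -19.2
   len 0.0818 ang 110.6
wash [[0.4207, -0.4652]] mean [ 0.4207 -0.4652]
   len 0.0 ang 0.0
tower [[0.5633, 0.1792], [0.5636, 0.0729]] mean [0.5635 0.1261]
   len 0.1062 ang -89.8
   len 0.1062 ang 90.2
```

```bash
cat >> h.py <<'E'
from scipy.spatial.transform import Rotation as Ro
def pose():
    s=manip.get_state(); q=s['ee_rot']; return s,s['position'],Ro.from_quat([q[1],q[2],q[3],q[0]])
def target_rot(yaw_y):
    a=np.radians(yaw_y); x=np.array([0,0,-1.]); y=np.array([np.cos(a),np.sin(a),0]); return Ro.from_matrix(np.c_[x,y,np.cross(x,y)])
def delta(P,R,P2,R2):
    return R.inv().apply(np.array(P2)-P), np.degrees((R.inv()*R2).as_rotvec())
E
python3 - <<'E'
from h import *
s,p,R=pose(); print(R.as_matrix().round(3))
for yw in (73.7,-106.3):
    R2=target_rot(yw); print(yw,delta(p,R,[0.456,0.276,0.33],R2))
E
```

```text
[[-0.001  0.349  0.937]
 [-0.001  0.937 -0.349]
 [-1.    -0.001 -0.   ]]
73.7 (array([ 0.07420341, -0.15684802,  0.33091448]), array([-4.14381441, -0.01208545,  0.08087048]))
-106.3 (array([ 0.07420341, -0.15684802,  0.33091448]), array([1.75856141e+02, 1.24160765e-01, 1.85548345e-02]))
```

Request:
arm_command:
  targets:
    - {"dp": [0.009,-0.0196,0.0414],"turn": [-0.5,0,0],"grip": 1}
    - {"dp": [0.009,-0.0196,0.0414],"turn": [-0.5,0,0],"grip": 1}
    - {"dp": [0.009,-0.0196,0.0414],"turn": [-0.5,0,0],"grip": 1}
    - {"dp": [0.009,-0.0196,0.0414],"turn": [-0.5,0,0],"grip": 1}
    - {"dp": [0.009,-0.0196,0.0414],"turn": [-0.5,0,0],"grip": 1}
    - {"dp": [0.009,-0.0196,0.0414],"turn": [-0.5,0,0],"grip": 1}
    - {"dp": [0.009,-0.0196,0.0414],"turn": [-0.5,0,0],"grip": 1}
    - {"dp": [0.009,-0.0196,0.0414],"turn": [-0.5,0,0],"grip": 1}

```text
clock: 0.95
position: [0.4653, 0.2826, 0.3323]
ee_rot: [0.7, 0.101, 0.7, -0.101]
contact_force: [-0.0, 0.8, 0.2]
width: 0.0851
```

Request:
arm_command:
  targets:
    - {"dp": [0,0,0],"turn": [0,0,0],"grip": 1}
    - {"dp": [0,0,0],"turn": [0,0,0],"grip": 1}

```text
clock: 1.15
position: [0.4648, 0.2834, 0.3321]
ee_rot: [0.699, 0.102, 0.7, -0.102]
contact_force: [-0.6, -0.2, 0.2]
width: 0.0854
```

```bash
python3 - <<'E'
from h import *
s,p,R=pose(); print(s['clock'],p,R.as_matrix().round(3)); 
c=manip.calibration('wrist'); np.save('wc1.npy',c,allow_pickle=True)
print(-c['R'].T@c['t'])
im=save('wrist','w1.png')
for yw in (73.7,): print(delta(p,R,[0.456,0.276,0.33],target_rot(yw)))
E
```

```text
1.15 [0.46476432 0.28336778 0.33207357] [[-0.002  0.286  0.958]
 [-0.     0.958 -0.286]
 [-1.    -0.001 -0.002]]
[0.39774547 0.30352695 0.30095593]
(array([ 0.00209002, -0.00956383, -0.00628984]), array([-0.30442316, -0.09846058,  0.03355528]))
```

View pics/w1.png

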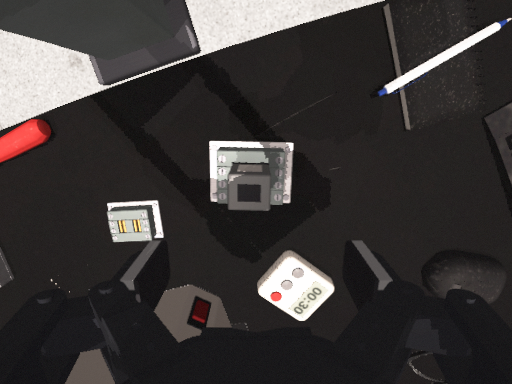

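The wrist view shows the relay between the fingers. The foot plate corners are near (211,141), (294,142), (291,203) and (210,202), and the relay top is near (229,178)-(271,210). I'll zoom in to refine these.

```bash
python3 - <<'E'
import cv2
a=cv2.imread('pics/w1.png')[130:220,200:305]
cv2.imwrite('pics/z3.png',cv2.resize(a,None,fx=6,fy=6,interpolation=cv2.INTER_CUBIC))
E
```

```text
(no output)
```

View pics/z3.png

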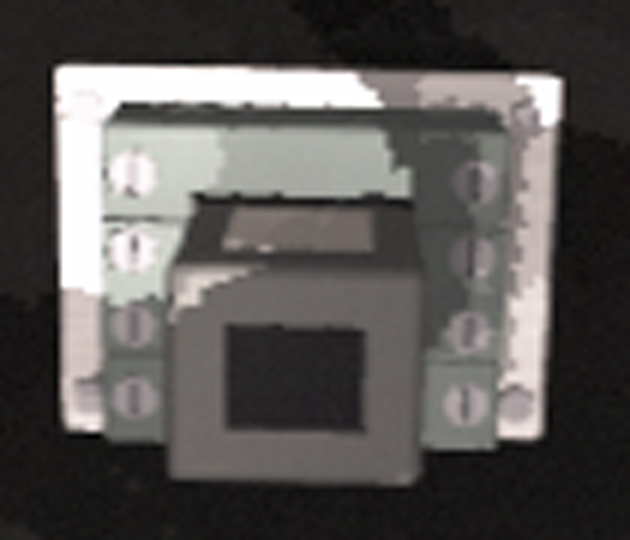

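```bash
python3 - <<'E'
from h import *
from scipy.optimize import least_squares
c=np.load('wc1.npy',allow_pickle=True).item()
g=lambda L:(np.array(L,float)+.5)/6-.5+[200,130]
# pixel right ~ which world dir? fit pose x,y,yaw ; features in relay/socket frame
def rect(hx,hy,z): return np.array([[-hx,hy,z],[-hx,-hy,z],[hx,-hy,z],[hx,hy,z]])
for n,h,z,px in (('foot',(.032,.042),.004,[(55,66),(561,77),(545,438),(65,434)]),('relay',(.015,.017),.078,[(172,265),(422,270),(418,484),(167,478)]),('sock',(.026,.032),.028,[(106,125),(506,128),(495,449),(107,441)])):
    px=g(px); P=unproj(c,px,z)
    # order: image TL.. find frame: fit rotation
    print(n,P[:,:2].round(4).tolist(),P[:,:2].mean(0).round(4))
    best=None
    for k in range(4):
      for rev in(1,-1):
        M=np.roll(rect(*h,z)[::rev],k,0)
        f=lambda v:(M[:,:2]@np.array([[np.cos(v[2]),np.sin(v[2])],[-np.sin(v[2]),np.cos(v[2])]])+v[:2]-P[:,:2]).ravel()
        for y0 in(-.28,):
            r=least_squares(f,[*P[:,:2].mean(0),y0])
            if best is None or r.cost<best.cost:best=r
    print('  fit',best.x[:2].round(4),np.degrees(best.x[2]).round(2),'rms mm',1000*np.sqrt(2*best.cost/4))
E
```

```text
foot [[0.4144, 0.2493], [0.4402, 0.3291], [0.5002, 0.3104], [0.4755, 0.2301]] [0.4576 0.2797]
  fit [0.4576 0.2797] 162.54 rms mm 0.4293063674866456
relay [[0.4386, 0.2689], [0.4483, 0.2994], [0.476, 0.2909], [0.4657, 0.2594]] [0.4572 0.2797]
  fit [0.4572 0.2797] -18.04 rms mm 0.9581130415673642
sock [[0.4239, 0.2583], [0.4419, 0.3169], [0.4914, 0.3016], [0.4722, 0.2421]] [0.4574 0.2797]
  fit [0.4574 0.2797] -17.6 rms mm 1.151763169885727
```

```bash
python3 - <<'E'
from h import *
s,p,R=pose()
print(delta(p,R,[0.4574,0.2796,0.211],target_rot(72.5)))
E
```

```text
(array([ 0.12142894, -0.00620322, -0.00491527]), array([ 0.99737899, -0.08087322,  0.01041996]))
```

Request:
arm_command:
  targets:
    - {"dp": [0.02,-0.0031,-0.0025],"turn": [0.5,0,0],"grip": 1}
    - {"dp": [0.025,-0.0031,-0.0024],"turn": [0.5,-0.1,0],"grip": 1}
    - {"dp": [0.025,0,0],"turn": [0,0,0],"grip": 1}
    - {"dp": [0.0,0,0],"turn": [0,0,0],"grip": 1}

```text
clock: 1.6
position: [0.4552, 0.2802, 0.2603]
ee_rot: [0.698, 0.105, 0.701, -0.108]
contact_force: [-0.5, -0.7, -0.6]
width: 0.0854
```

```bash
python3 - <<'E'
from h import *
s,p,R=pose()
print(p,delta(p,R,[0.4574,0.2796,0.211],target_rot(72.5)))
c=manip.calibration('wrist'); im=save('wrist','w2.png')
Q=Ro.from_euler('z',-17.5,degrees=True)
pts=[[sx*.015,sy*.017,.078] for sx in(-1,1) for sy in(-1,1)]
print(proj(c,Q.apply(pts)+[.4574,.2796,0]))
E
```

```text
[0.45519036 0.28023193 0.26028301] (array([0.04927366, 0.00025848, 0.00247716]), array([ 0.18741791, -0.20840162,  0.23779097]))
[[226.05602194 217.7055457 ]
 [288.68666856 217.9682286 ]
 [227.4805275  266.72012763]
 [286.81816848 266.99935619]]
```

View pics/w2.png

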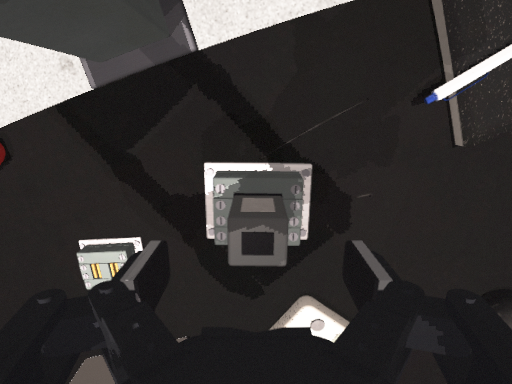

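The relay top at (229,219)-(288,266) matches the predicted corners, so I'll descend the rest of the way.

Request:
arm_command:
  targets:
    - {"dp": [0.017,0,0.0025],"turn": [0.2,-0.2,0.1],"grip": 1}
    - {"dp": [0.016,0,0],"turn": [0,0,0],"grip": 1}
    - {"dp": [0.016,0,0],"turn": [0,0,0],"grip": 1}
    - {"dp": [0.0,0,0],"turn": [0,0,0],"grip": 1}
    - {"dp": [0.0,0,0],"turn": [0,0,0],"grip": 1}

```text
clock: 2.15
position: [0.4607, 0.2797, 0.2151]
ee_rot: [0.701, 0.109, 0.696, -0.107]
contact_force: [-0.3, -0.4, 0.3]
width: 0.0854
```

```bash
python3 - <<'E'
from h import *
s,p,R=pose()
print(p,s['contact_force'],delta(p,R,[0.4574,0.2796,0.211],target_rot(72.5)))
im=save('wrist','w3.png')
E
```

```text
[0.46069725 0.2796746  0.21505048] [-0.33697344 -0.38485768  0.28595038] (array([ 0.00402619, -0.00108096, -0.00314725]), array([-0.09417182,  0.380236  , -0.18667801]))
```

View pics/w3.png

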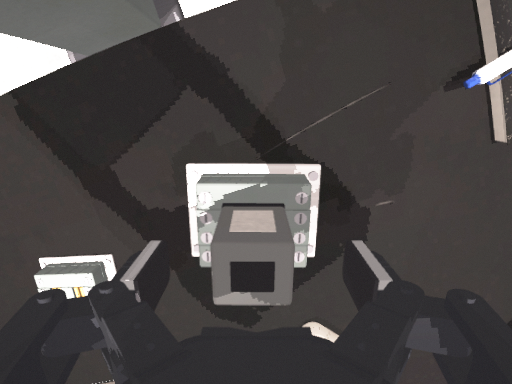

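Request:
arm_command:
  targets:
    - {"dp": [0.004,0,-0.002],"turn": [0,0.2,0],"grip": 1}
    - {"dp": [0,0,0],"turn": [0,0,0],"grip": 1}
    - {"dp": [0,0,0],"turn": [0,0,0],"grip": 1}

```text
clock: 2.5
position: [0.4585, 0.2795, 0.2101]
ee_rot: [0.7, 0.109, 0.698, -0.108]
contact_force: [-0.3, -0.3, -0.3]
width: 0.0854
```

```bash
python3 - <<'E'
from h import *
s,p,R=pose()
print(p,s['contact_force'],delta(p,R,[0.4574,0.2796,0.211],target_rot(72.5)))
E
```

```text
[0.45852104 0.27954993 0.21007443] [-0.26935139 -0.29485357 -0.31281996] (array([-0.0009285 , -0.00028989, -0.00108156]), array([-0.13522216,  0.12156855, -0.12466076]))
```

Request:
arm_command:
  targets:
    - {"dp": [0,0,-0.001],"turn": [0,0,0],"grip": -1}
    - {"dp": [0,0,0],"turn": [0,0,0],"grip": -1}
    - {"dp": [0,0,0],"turn": [0,0,0],"grip": -1}
    - {"dp": [0,0,0],"turn": [0,0,0],"grip": -1}
    - {"dp": [0,0,0],"turn": [0,0,0],"grip": -1}
    - {"dp": [0,0,0],"turn": [0,0,0],"grip": -1}
    - {"dp": [0,0,0],"turn": [0,0,0],"grip": -1}
  grip_force: 80

```text
clock: 3.2
position: [0.4575, 0.2796, 0.2099]
ee_rot: [0.699, 0.109, 0.698, -0.108]
contact_force: [-0.7, -2.2, 5.4]
width: 0.0335
```

```bash
python3 - <<'E'
from h import *
s,p,R=pose()
print(p,s['width'],s['contact_force'],s['moment'],delta(p,R,[0.4574,0.2796,0.211],target_rot(72.5)))
im=save('wrist','w4.png')
E
```

```text
[0.45753562 0.27955507 0.20994492] 0.03347791147037847 [-0.66215512 -2.18956873  5.35603063] [-0.47503967  0.18456784 -0.01345141] (array([-1.05533209e-03,  3.07660320e-06, -1.40980685e-04]), array([-0.13655558,  0.10199404, -0.07289299]))
```

View pics/w4.png

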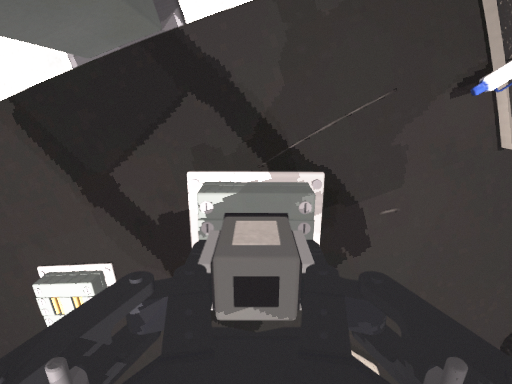

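```bash
cat >> h.py <<'E'
# rigid model of relay in hand: reference grasp pose
P0=np.array([.45754,.27956,.20994]); C0=np.array([.4574,.2796]); 
def rows(p,R,R0=None):
    R0=R0 or target_rot(72.5)
    Q=Ro.from_euler('z',-17.5,degrees=True)
    out={}
    for n,y in(('L',.012),('R',-.012),('eL',.017),('eR',-.017)):
        w=Q.apply([0,y,0])+[C0[0],C0[1],.028]
        w2=R.apply(R0.inv().apply(w-P0))+p
        out[n]=(Q.inv().apply(w2-[C0[0],C0[1],.028])*1000).round(2)
    x=R.apply([1,0,0]); 
    return out, np.degrees((R0.inv()*R).as_rotvec()).round(2)
def report():
    s,p,R=pose(); o,t=rows(p,R); print('t',round(s['clock'],2),'p',p.round(4),'w',round(s['width'],4),'F',s['contact_force'].round(1),'M',s['moment'].round(2)); print(o,'turn',t)
def rockdp(yp,zp,dth):  # pivot in relay frame (mm from case bottom centre), deg per row
    r=np.array([-(182-zp),-yp,0]); M=Ro.from_euler('z',dth,degrees=True).as_matrix(); return ((M-np.eye(3))@r).round(2)
if __name__=='__main__': report()
E
python3 h.py; python3 -c "
from h import *
print(rockdp(-17,0,2),rockdp(12,-8,-2),rockdp(-12,-8,2))"
```

```text
t 3.25 p [0.4575 0.2796 0.21  ] w 0.0331 F [-0.5 -2.6  5.5] M [-0.5   0.26  0.  ]
{'L': array([ 0.36, 12.26,  0.03]), 'R': array([  0.3 , -11.74,  -0.  ]), 'eL': array([ 0.37, 17.26,  0.04]), 'eR': array([ 2.900e-01, -1.674e+01, -1.000e-02])} turn [ 0.13 -0.11  0.08]
[-0.48 -6.36  0.  ] [-0.3   6.64  0.  ] [-0.3  -6.64  0.  ]
```

Request:
arm_command:
  targets:
    - {"dp": [-0.0005,-0.0064,0],"turn": [0,0,2],"grip": -1}
    - {"dp": [-0.0005,-0.0064,0],"turn": [0,0,2],"grip": -1}
    - {"dp": [0,0,0],"turn": [0,0,0],"grip": -1}
    - {"dp": [0,0,0],"turn": [0,0,0],"grip": -1}

```text
clock: 3.65
position: [0.4536, 0.2673, 0.2104]
ee_rot: [0.703, 0.133, 0.694, -0.084]
contact_force: [-0.9, -4.4, 2.7]
width: 0.0333
```

```bash
python3 h.py
```

```text
t 3.65 p [0.4536 0.2673 0.2104] w 0.0333 F [-0.9 -4.4  2.7] M [-0.57  0.1  -0.05]
{'L': array([ 0.32, 11.86,  1.78]), 'R': array([  0.26, -12.08,   0.1 ]), 'eL': array([ 0.34, 16.85,  2.14]), 'eR': array([  0.25, -17.07,  -0.25])} turn [ 0.15 -0.09  4.03]
```

Request:
arm_command:
  targets:
    - {"dp": [-0.0006,-0.0064,0],"turn": [0,0,2],"grip": -1}
    - {"dp": [-0.0006,-0.0064,0],"turn": [0,0,2],"grip": -1}
    - {"dp": [-0.0006,-0.0064,0],"turn": [0,0,2],"grip": -1}
    - {"dp": [0,0,0],"turn": [0,0,0],"grip": -1}
    - {"dp": [0,0,0],"turn": [0,0,0],"grip": -1}

```text
clock: 4.15
position: [0.4478, 0.2488, 0.2096]
ee_rot: [0.706, 0.168, 0.686, -0.047]
contact_force: [0.7, -5.5, -2.0]
width: 0.0335
```

```bash
python3 h.py; python3 - <<'E'
from h import *
save('scene','s5.png'); c=manip.calibration('wrist'); np.save('wc5.npy',c,allow_pickle=True); save('wrist','w5.png')
E
```

```text
t 4.15 p [0.4478 0.2488 0.2096] w 0.0335 F [ 0.7 -5.5 -2. ] M [-1.23 -0.06 -0.1 ]
{'L': array([ 0.23, 11.01,  4.5 ]), 'R': array([  0.19, -12.63,   0.35]), 'eL': array([ 0.24, 15.93,  5.36]), 'eR': array([  0.18, -17.56,  -0.51])} turn [ 0.1  -0.08  9.95]
```

View pics/w5.png

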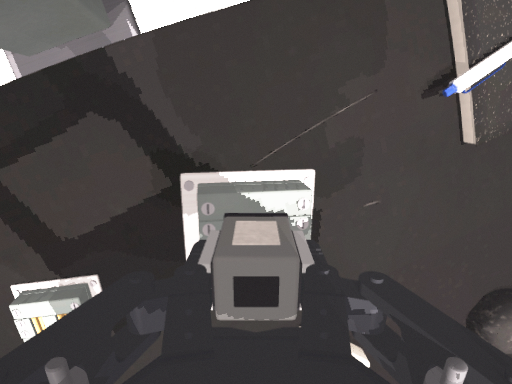

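View pics/s5.png

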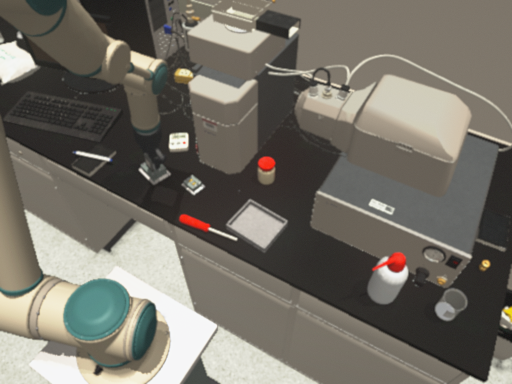

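Request:
arm_command:
  targets:
    - {"dp": [-0.0004,0.0066,0],"turn": [0,0,-2],"grip": -1}
    - {"dp": [-0.0004,0.0066,0],"turn": [0,0,-2],"grip": -1}
    - {"dp": [-0.0004,0.0066,0],"turn": [0,0,-2],"grip": -1}
    - {"dp": [-0.0004,0.0066,0],"turn": [0,0,-2],"grip": -1}
    - {"dp": [-0.0004,0.0066,0],"turn": [0,0,-2],"grip": -1}
    - {"dp": [0,0,0],"turn": [0,0,0],"grip": -1}
    - {"dp": [0,0,0],"turn": [0,0,0],"grip": -1}

```text
clock: 4.95
position: [0.4577, 0.2805, 0.2144]
ee_rot: [0.699, 0.107, 0.699, -0.108]
contact_force: [3.3, -3.7, -8.1]
width: 0.0333
```

```bash
python3 h.py; python3 - <<'E'
from h import *
save('wrist','w6.png')
A=[cv2.imread(f'pics/w{i}.png',0)[225:320,210:302].astype(np.float32) for i in(4,5,6)]
for a in A[1:]: print(cv2.phaseCorrelate(A[0],a,cv2.createHanningWindow(a.shape[::-1],cv2.CV_32F)))
E
```

```text
t 4.95 p [0.4577 0.2805 0.2144] w 0.0333 F [ 3.3 -3.7 -8.1] M [-0.97 -0.4  -0.07]
{'L': array([ 0.11, 12.62,  4.47]), 'R': array([  0.09, -11.38,   4.51]), 'eL': array([ 0.12, 17.62,  4.46]), 'eR': array([  0.09, -16.38,   4.52])} turn [ 0.04 -0.07 -0.1 ]
((-0.16494850017399898, -0.019448392371913314), 0.8656198175417052)
((0.019526530520558083, 0.23026950306984872), 0.9125146311190393)
```

View pics/w6.png

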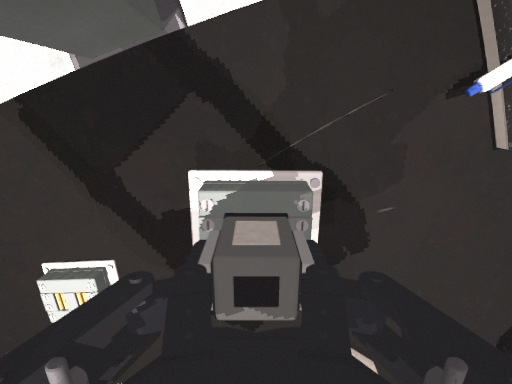

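Request:
arm_command:
  targets:
    - {"dp": [-0.0004,0.0066,0],"turn": [0,0,-2],"grip": -1}
    - {"dp": [-0.0004,0.0066,0],"turn": [0,0,-2],"grip": -1}
    - {"dp": [-0.0004,0.0066,0],"turn": [0,0,-2],"grip": -1}
    - {"dp": [-0.0004,0.0066,0],"turn": [0,0,-2],"grip": -1}
    - {"dp": [-0.0004,0.0066,0],"turn": [0,0,-2],"grip": -1}
    - {"dp": [0,0,0],"turn": [0,0,0],"grip": -1}
    - {"dp": [0,0,0],"turn": [0,0,0],"grip": -1}

```text
clock: 5.7
position: [0.4676, 0.3118, 0.2138]
ee_rot: [0.687, 0.047, 0.705, -0.169]
contact_force: [2.1, -3.9, -13.3]
width: 0.0331
```

```bash
python3 h.py; python3 - <<'E'
from h import *
save('wrist','w7.png')
A=[cv2.imread(f'pics/w{i}.png',0)[225:320,210:302].astype(np.float32) for i in(4,7)]
for a in A[1:]: print(cv2.phaseCorrelate(A[0],a,cv2.createHanningWindow(a.shape[::-1],cv2.CV_32F)))
E
```

```text
t 5.7 p [0.4676 0.3118 0.2138] w 0.0331 F [  2.1  -3.9 -13.3] M [-0.42 -0.56  0.05]
{'L': array([-0.04, 13.93,  4.52]), 'R': array([-0.08, -9.71,  8.7 ]), 'eL': array([-0.03, 18.85,  3.65]), 'eR': array([ -0.09, -14.63,   9.57])} turn [  0.11  -0.03 -10.03]
((-0.03358413336022892, -0.2657918798903367), 0.826086005816857)
```

View pics/w7.png

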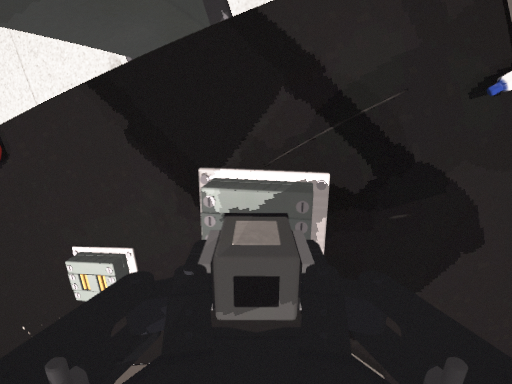

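Request:
arm_command:
  targets:
    - {"dp": [-0.0004,-0.0068,0],"turn": [0,0,2],"grip": -1}
    - {"dp": [-0.0004,-0.0068,0],"turn": [0,0,2],"grip": -1}
    - {"dp": [-0.0004,-0.0068,0],"turn": [0,0,2],"grip": -1}
    - {"dp": [-0.0004,-0.0068,0],"turn": [0,0,2],"grip": -1}
    - {"dp": [-0.0004,-0.0068,0],"turn": [0,0,2],"grip": -1}
    - {"dp": [0,0,0],"turn": [0,0,0],"grip": -1}

```text
clock: 6.35
position: [0.457, 0.2793, 0.2203]
ee_rot: [0.699, 0.11, 0.698, -0.108]
contact_force: [1.5, -0.8, -14.3]
width: 0.033
```

```bash
python3 h.py
```

```text
t 6.35 p [0.457  0.2793 0.2203] w 0.033 F [  1.5  -0.8 -14.3] M [-0.09 -0.28 -0.01]
{'L': array([-0.33, 12.03, 10.37]), 'R': array([ -0.45, -11.97,  10.32]), 'eL': array([-0.31, 17.03, 10.38]), 'eR': array([ -0.47, -16.97,  10.31])} turn [ 0.27 -0.01  0.13]
```

Request:
arm_command:
  targets:
    - {"dp": [-0.0004,-0.0068,0],"turn": [0,0,2],"grip": -1}
    - {"dp": [-0.0004,-0.0068,0],"turn": [0,0,2],"grip": -1}
    - {"dp": [-0.0004,-0.0068,0],"turn": [0,0,2],"grip": -1}
    - {"dp": [-0.0004,-0.0068,0],"turn": [0,0,2],"grip": -1}
    - {"dp": [-0.0004,-0.0068,0],"turn": [0,0,2],"grip": -1}
    - {"dp": [0,0,0],"turn": [0,0,0],"grip": -1}

```text
clock: 6.95
position: [0.4472, 0.2475, 0.2218]
ee_rot: [0.706, 0.171, 0.686, -0.047]
contact_force: [-0.2, 1.1, -1.8]
width: 0.033
```

```bash
python3 h.py
```

```text
t 6.95 p [0.4472 0.2475 0.2218] w 0.033 F [-0.2  1.1 -1.8] M [-0.12  0.03 -0.02]
{'L': array([ 0.28, 10.3 , 16.87]), 'R': array([  0.19, -13.32,  12.62]), 'eL': array([ 0.3 , 15.22, 17.76]), 'eR': array([  0.17, -18.25,  11.73])} turn [ 0.23 -0.13 10.2 ]
```

The contact force has dropped to about −2 N, the relay's weight, so it is free of the contacts. I'll level it while lifting.

Request:
arm_command:
  targets:
    - {"dp": [-0.002,0.0066,0],"turn": [0,0,-2],"grip": -1}
    - {"dp": [-0.003,0.0066,0],"turn": [0,0,-2],"grip": -1}
    - {"dp": [-0.006,0.0066,0],"turn": [0,0,-2],"grip": -1}
    - {"dp": [-0.01,0.0066,0],"turn": [0,0,-2],"grip": -1}
    - {"dp": [-0.015,0.0066,0],"turn": [0,0,-2.2],"grip": -1}
    - {"dp": [-0.02,0,0],"turn": [0,0,0],"grip": -1}
    - {"dp": [-0.02,0,0],"turn": [0,0,0],"grip": -1}
    - {"dp": [0,0,0],"turn": [0,0,0],"grip": -1}

```text
clock: 7.75
position: [0.4575, 0.2778, 0.3035]
ee_rot: [0.702, 0.109, 0.696, -0.108]
contact_force: [0.7, 0.3, -1.9]
width: 0.0329
```

```bash
python3 - <<'E'
from h import *
report()
save('scene','s8.png'); save('wrist','w8.png')
s,p,R=pose()
print(delta(p,R,[0.438,-0.10,p[2]],target_rot(84)))
print(s['qpos'])
E
```

```text
t 7.75 p [0.4575 0.2778 0.3035] w 0.0329 F [ 0.7  0.3 -1.9] M [-0.03 -0.02 -0.02]
{'L': array([ 1.91, 10.93, 93.59]), 'R': array([  1.86, -13.07,  93.5 ]), 'eL': array([ 1.93, 15.93, 93.61]), 'eR': array([  1.85, -18.07,  93.48])} turn [ 0.14 -0.43  0.21]
(array([ 0.00048657, -0.36457629,  0.09678894]), array([-11.64206541,   0.1606878 ,   0.04938189]))
[ 0.4156788   0.2948762   1.75512964 -0.00262879  1.08981417 -0.84599111]
```

View pics/w8.png

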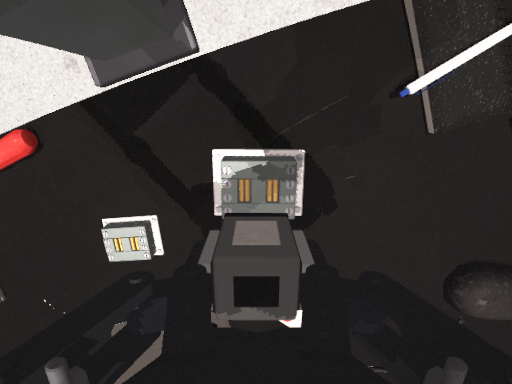

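View pics/s8.png

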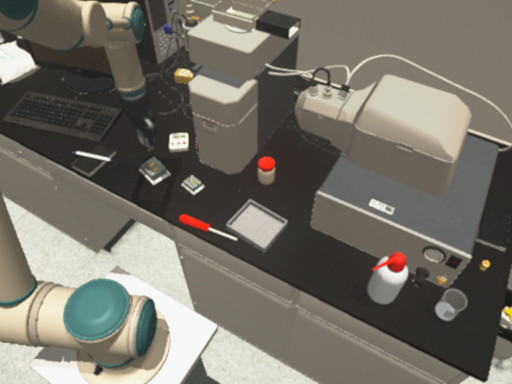

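The relay is out and held, and the empty slots are visible at wrist (244,190) and (272,190). I'll carry it over the bench, bowing the path away from the grey tower.

```bash
python3 - <<'E'
from h import *
s,p,R=pose()
d,t=delta(p,R,[0.405,0.09,0.29],target_rot(84)); print(d,d/7,t)
E
```

```text
[ 0.01059831 -0.19350772  0.00772817] [ 0.00151404 -0.02764396  0.00110402] [-11.64206541   0.1606878    0.04938189]
```

Request:
arm_command:
  targets:
    - {"dp": [0.001,-0.015,0.0005],"turn": [0,0,0],"grip": -1}
    - {"dp": [0.0015,-0.03,0.001],"turn": [0,0,0],"grip": -1}
    - {"dp": [0.0015,-0.03,0.001],"turn": [0,0,0],"grip": -1}
    - {"dp": [0.0015,-0.03,0.001],"turn": [0,0,0],"grip": -1}
    - {"dp": [0.0015,-0.03,0.001],"turn": [0,0,0],"grip": -1}
    - {"dp": [0.0015,-0.03,0.001],"turn": [0,0,0],"grip": -1}
    - {"dp": [0.0015,-0.028,0.001],"turn": [0,0,0],"grip": -1}

```text
clock: 8.55
position: [0.4021, 0.0884, 0.289]
ee_rot: [0.698, 0.107, 0.699, -0.11]
contact_force: [-0.2, -1.4, -2.4]
width: 0.0334
```

```bash
python3 - <<'E'
from h import *
s,p,R=pose(); print(p,s['contact_force'],s['width'])
d,t=delta(p,R,[0.438,-0.10,0.27],target_rot(84)); print(d,d/7,t)
E
```

```text
[0.40214993 0.08836946 0.28903256] [-0.22922844 -1.40363429 -2.38311459] 0.033411028630034076
[ 0.01950542 -0.16853631  0.09135408] [ 0.00278649 -0.02407662  0.01305058] [-11.66952431  -0.07950393   0.1864725 ]
```

Request:
arm_command:
  targets:
    - {"dp": [0.001,-0.015,0.008],"turn": [0,0,0],"grip": -1}
    - {"dp": [0.003,-0.027,0.015],"turn": [0,0,0],"grip": -1}
    - {"dp": [0.003,-0.028,0.015],"turn": [0,0,0],"grip": -1}
    - {"dp": [0.003,-0.028,0.015],"turn": [0,0,0],"grip": -1}
    - {"dp": [0.003,-0.028,0.015],"turn": [0,0,0],"grip": -1}
    - {"dp": [0.003,-0.027,0.015],"turn": [0,0,0],"grip": -1}
    - {"dp": [0.003,-0.015,0.008],"turn": [-5.8,0,0],"grip": -1}
    - {"dp": [0,0,0],"turn": [-5.8,0,0.1],"grip": -1}

```text
clock: 9.35
position: [0.4391, -0.1, 0.2703]
ee_rot: [0.706, 0.037, 0.706, -0.037]
contact_force: [0.3, -0.2, -1.9]
width: 0.033
```

Request:
arm_command:
  targets:
    - {"dp": [0,0,0],"turn": [0,0,0],"grip": -1}
    - {"dp": [0,0,0],"turn": [0,0,0],"grip": -1}

```text
clock: 9.55
position: [0.4388, -0.0976, 0.2709]
ee_rot: [0.706, 0.038, 0.706, -0.038]
contact_force: [0.4, 0.1, -2.5]
width: 0.0337
```

```bash
python3 - <<'E'
from h import *
s,p,R=pose(); print(p,s['contact_force'],s['width'])
d,t=delta(p,R,[0.438,-0.10,0.27],target_rot(84)); print(d,t)
c=manip.calibration('wrist');save('wrist','w9.png'); save('top','t9.png')
Q=Ro.from_euler('z',-6,degrees=True)
print(proj(c,Q.apply([[x*.055,y*.065,.022] for x,y in((-1,-1),(-1,1),(1,1),(1,-1))])+[.438,-.1,0]))
E
```

```text
[ 0.43876566 -0.09757421  0.27087421] [ 0.37099353  0.12404223 -2.48256227] 0.033677085459413
[ 0.00087396 -0.00249453 -0.00049844] [-0.19991274 -0.04966995 -0.01577351]
[[162.52634005 129.04413605]
 [341.82440041 128.22884938]
 [331.69297989 264.04943207]
 [174.61636096 264.52899265]]
```

View pics/w9.png

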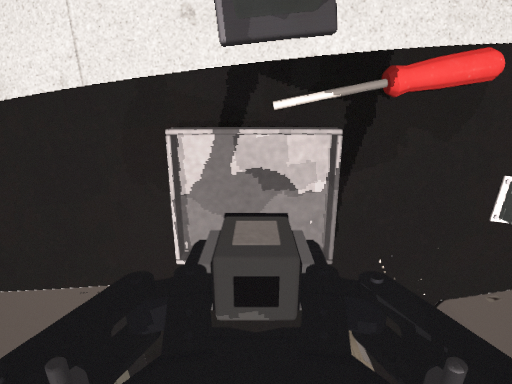

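View pics/t9.png

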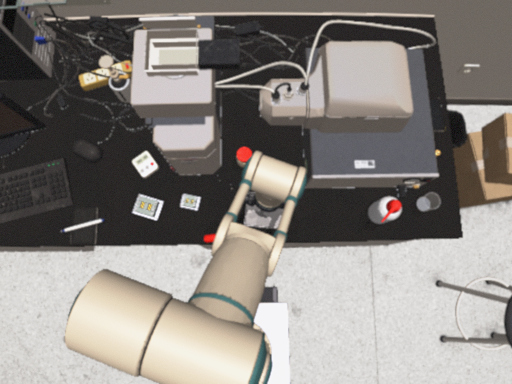

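The tray's far corners at wrist (167,129) and (341,129) match the prediction, and the relay hangs over its centre. I'll lower it.

Request:
arm_command:
  targets:
    - {"dp": [0.01,-0.0025,0],"turn": [0,0,0],"grip": -1}
    - {"dp": [0.015,0,0],"turn": [0,0,0],"grip": -1}
    - {"dp": [0.015,0,0],"turn": [0,0,0],"grip": -1}
    - {"dp": [0.012,0,0],"turn": [0,0,0],"grip": -1}
    - {"dp": [0.008,0,0],"turn": [0,0,0],"grip": -1}
    - {"dp": [0.004,0,0],"turn": [0,0,0],"grip": -1}
    - {"dp": [0,0,0],"turn": [0,0,0],"grip": -1}
    - {"dp": [0,0,0],"turn": [0,0,0],"grip": -1}

```text
clock: 10.45
position: [0.4399, -0.1001, 0.2079]
ee_rot: [0.707, 0.037, 0.705, -0.037]
contact_force: [0.3, -0.7, -3.0]
width: 0.033
```

Request:
arm_command:
  targets:
    - {"dp": [0.002,0,0],"turn": [0,0,0],"grip": -1}
    - {"dp": [0.001,0,0],"turn": [0,0,0],"grip": -1}
    - {"dp": [0,0,0],"turn": [0,0,0],"grip": -1}

```text
clock: 10.75
position: [0.4396, -0.1001, 0.2047]
ee_rot: [0.707, 0.037, 0.706, -0.037]
contact_force: [-0.6, -0.6, -1.0]
width: 0.0336
```

```bash
python3 - <<'E'
from h import *
s,p,R=pose(); print(p,s['contact_force'],s['moment'],s['width'],R.as_matrix()[:,0])
E
```

```text
[ 0.43961692 -0.10005829  0.20474726] [-0.62600425 -0.56631585 -1.00827615] [0.01082331 0.04161351 0.00539233] 0.0335592094237653 [ 1.73041623e-03 -4.85587618e-04 -9.99998385e-01]
```

Request:
arm_command:
  targets:
    - {"dp": [0.002,0,0],"turn": [0,0,0],"grip": -1}
    - {"dp": [0.001,0,0],"turn": [0,0,0],"grip": -1}
    - {"dp": [0,0,0],"turn": [0,0,0],"grip": -1}
    - {"dp": [0,0,0],"turn": [0,0,0],"grip": -1}

```text
clock: 11.15
position: [0.4396, -0.1001, 0.2016]
ee_rot: [0.707, 0.037, 0.706, -0.037]
contact_force: [0.2, -0.3, -2.5]
width: 0.0332
```

Request:
arm_command:
  targets:
    - {"dp": [0.001,0,0],"turn": [0,0,0],"grip": -1}
    - {"dp": [0.0,0,0],"turn": [0,0,0],"grip": -1}
    - {"dp": [0,0,0],"turn": [0,0,0],"grip": -1}

```text
clock: 11.45
position: [0.4397, -0.1, 0.2006]
ee_rot: [0.707, 0.037, 0.706, -0.037]
contact_force: [-0.9, -0.3, -1.9]
width: 0.0331
```

Request:
arm_command:
  targets:
    - {"dp": [0.001,0,0],"turn": [0,0,0],"grip": -1}
    - {"dp": [0.0,0,0],"turn": [0,0,0],"grip": -1}
    - {"dp": [0,0,0],"turn": [0,0,0],"grip": -1}

```text
clock: 11.75
position: [0.4397, -0.1001, 0.1999]
ee_rot: [0.707, 0.037, 0.705, -0.037]
contact_force: [-1.0, 0.5, 2.2]
width: 0.0333
```

The relay is on the tray floor (force +4 N). I'll release it gently.

Request:
arm_command:
  targets:
    - {"dp": [0,0,0],"turn": [0,0,0],"grip": -1}
    - {"dp": [0,0,0],"turn": [0,0,0],"grip": -0.15}
    - {"dp": [0,0,0],"turn": [0,0,0],"grip": -0.1}
    - {"dp": [0,0,0],"turn": [0,0,0],"grip": 0}
    - {"dp": [0,0,0],"turn": [0,0,0],"grip": 0.2}
    - {"dp": [0,0,0],"turn": [0,0,0],"grip": 0.4}
    - {"dp": [0,0,0],"turn": [0,0,0],"grip": 0.4}
  grip_force: 20

```text
clock: 12.45
position: [0.4396, -0.1001, 0.1996]
ee_rot: [0.707, 0.037, 0.706, -0.037]
contact_force: [0.3, -0.2, 0.1]
width: 0.0598
```

```bash
python3 - <<'E'
from h import *
s,p,R=pose(); print(p,s['contact_force'],s['width']); save('wrist','w10.png')
E
```

```text
[ 0.43964474 -0.1000576   0.19959381] [ 0.31600596 -0.17824332  0.07447935] 0.05979851996794056
```

View pics/w10.png

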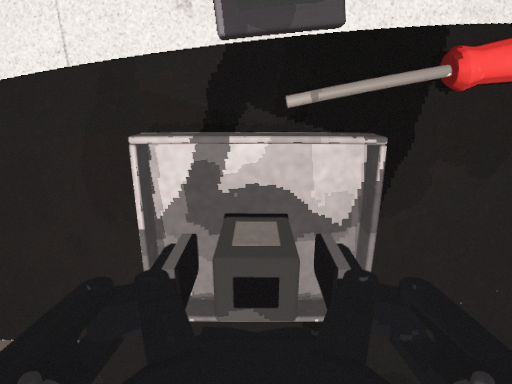

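The relay stands in the tray and the pads are clear of it on both sides. I'll retreat straight up.

Request:
arm_command:
  targets:
    - {"dp": [-0.005,0,0],"turn": [0,0,0],"grip": 0.4}
    - {"dp": [-0.015,0,0],"turn": [0,0,0],"grip": 0.4}
    - {"dp": [-0.025,0,0],"turn": [0,0,0],"grip": 0.4}
    - {"dp": [-0.03,0,0],"turn": [0,0,0],"grip": 0.4}
    - {"dp": [-0.03,0,0],"turn": [0,0,0],"grip": 0.4}
    - {"dp": [-0.02,0,0],"turn": [0,0,0],"grip": 0.4}
    - {"dp": [0,0,0],"turn": [0,0,0],"grip": 0.4}
    - {"dp": [0,0,0],"turn": [0,0,0],"grip": 0.4}

```text
clock: 13.3
position: [0.4392, -0.0999, 0.3247]
ee_rot: [0.707, 0.037, 0.705, -0.037]
contact_force: [-0.7, -0.1, 0.1]
width: 0.0598
```

```bash
python3 - <<'E'
from h import *
s,p,R=pose(); print(p,s['contact_force'],s['width'],s['clock']); save('wrist','w11.png'); save('scene','s11.png')
E
```

```text
[ 0.43918119 -0.0999056   0.32466888] [-0.68558538 -0.06894612  0.05265644] 0.05984403158052948 13.3
```

View pics/w11.png

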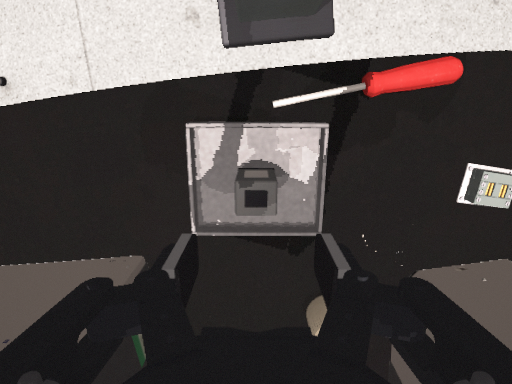

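View pics/s11.png

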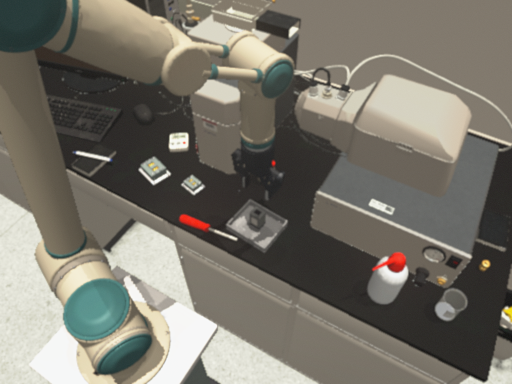

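The relay stands upright in the tray at wrist (256,190) and scene (257,218). The gripper is clear of it, and the timer and wash bottle are where they were. I'll hand the job in.

```bash
python3 -c "
from rig import manip
print(manip.sign_off())"
```

```text
the job is handed in; nothing more can be done
None
```

The relay is out of the socket and standing upright near the middle of the parts tray. I handed the job in at about 13.4 s. The sign-off reports no verdict, so I can't confirm how it was judged.

**Rocking:** I gripped the case on its ±y faces at 80 N and rocked it in four moves. The row heights below are worked out from the tool pose, assuming the relay did not move in the grip. Comparing wrist pictures up to move 3 showed shifts under 0.3 px.

| Move | Left row | Right row | Tilt |
|---|---|---|---|
| 1. Over to one side | 4.5 mm | 0.4 mm | +10° |
| 2. Back to level | 4.5 mm | 4.5 mm | about 0° |
| 3. Over to the other side | 4.5 mm | 8.7 mm | −10° |
| 4. Back over, contacts free | 16.9 mm | 12.6 mm | +10° |

After move 4 the force had dropped to about the relay's own weight. I then levelled it and lifted it clear.

**Placing:** I lowered it until it touched the tray floor, opened the fingers there, and backed off straight up.

**Last checks:**
- The final pictures show the relay standing in the tray and the gripper well above it, with close to zero force on the tool.
- The timer and wash bottle are where they were.
- The arm partly hides the jar in the last scene picture. The top picture taken just before lowering shows it in its original place, and nothing passed near it after that.
- No check failed. At 10° in move 1 the model put the case's lower edge 0.5 mm below the socket top, which I put down to measurement error and give in the arm.

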